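Turn the parts carousel until the mixing cup faces the pointer and hold it there

TASK

The painter is about to top up the mixing cup on the little parts carousel. Take the upright steel post of the turntable and turn it at an easy pace, without touching the cup, until the mixing cup stands squarely at the fixed pointer on the carousel's foot; then finish there with the post still held firmly between the fingers, keeping the turntable still. Do not disturb the gun cups, the tape roll or the brush lying around the carousel.

Things in the scene. Friction and masses are not known exactly. Their poses are not given: they have to be found in the camera images.
- carousel: Fixed dark steel foot of the carousel, fastened to the bench, 132 mm across; it does not move. Origin: centre of its underside on the bench top, on the vertical turning axis. Its own -x axis points to its pointer. On it turns an aluminium disc, 176 mm across, top 28 mm above the bench. Behind it a wall shelf overhangs the bench, 0.48 m above it, front edge at x = 0.65 m.
- disc (a point): Centre of the turning disc's top, on the turning axis, 28 mm above the bench. Fastened on the disc, 90 degrees apart at 52 mm radius: the mixing cup, then counter-clockwise from the cup (seen from above) an air cap (34 mm across, 25 mm tall), another such air cap, and a paper strainer cone (67 mm across, 75 mm tall). The upright post stands between the two air caps.
- pointer (a point): Tip of the fixed pointer: a dark steel tongue from the foot with an upturned round-headed tab, just outside the disc, 97 mm from the turning axis and 38 mm above the bench. It shows the carousel's front, roughly towards the robot.
- mix_cup: Open translucent mixing cup, 65 mm across at the rim and 86 mm tall, standing on the disc with its centre 52 mm from the turning axis, rim 114 mm above the bench. Origin: centre of its underside, 28 mm above the bench. It turns with the disc.
- post_grip (a point): Grip point on the axis of the upright round steel post of the turntable, 80 mm above the bench and 62 mm from the turning axis; the post is straight, 16 mm in diameter, from 36 to 96 mm above the bench, and its top is at 100 mm. It is 135 degrees counter-clockwise from the cup, seen from above. The tops of the air caps beside it are 53 mm above the bench. It turns with the disc.
- post: The same post; origin at its foot on the disc, 28 mm above the bench, on the post's axis.
- turntable (a joint): Angle of the turntable on the foot (rad), growing counter-clockwise seen from above. 0, or any whole number of turns, has the cup squarely at the pointer. It turns freely more than a whole turn either way, with a light drag of about 0.5 N at the post, and stays where it is left. No catches or springs.
- gun_cup_tall: Loose dark gun cup with a grey lid, 76 mm across, 198 mm tall, standing on the bench; bystander. Origin: centre of its underside.
- gun_cup_short: Loose pale gun cup with a grey lid, 76 mm across, 176 mm tall, standing on the bench; bystander. Origin: centre of its underside.
- tape_roll: Loose masking tape roll lying flat, 98 mm across, 25 mm high; bystander. Origin: centre of its underside.
- cleaning_brush: Loose cleaning brush lying flat, 170 mm long along its y axis, 19 mm wide, 18 mm high; bystander. Origin: centre of its underside.

How it is judged (in metres and radians):
At the end, for the whole second after the job is handed in: The cup's centre is on the pointer's side of the turning axis, within 7 mm sideways of the line from the axis to the pointer (about 8 degrees), the turntable turns slower than 0.1 rad/s, the fingers press on the post with more than 2 N, and both gun cups stand upright on the bench (x of mix_cup in the frame of carousel below -0.04 m and y of mix_cup in the frame of carousel between -0.007 and 0.007 m and velocity of joint turntable between -0.1 and 0.1 rad/s and contact force between the fingers and post above 2 N and height (world z) of each of gun_cup_tall, gun_cup_short below 0.01 m and angle between each of gun_cup_tall, gun_cup_short's own z axis and vertical below 0.1 rad); the arm keeps its last pose, push and grip.
It fails at once if the robot presses on the mixing cup (over 1 N) (contact force between the arm and mix_cup above 1 N).
It fails at once if the robot's fingers press on the mixing cup (over 1 N) (contact force between the fingers and mix_cup above 1 N).
It fails at once if the turntable is spun faster than 3 rad/s (half a turn in a second) (velocity of joint turntable above 3 rad/s or velocity of joint turntable below -3 rad/s).
It fails at once if a bystander is moved more than 20 mm (distance of any of gun_cup_tall, gun_cup_short, tape_roll, cleaning_brush from where it was at the start of the episode above 0.02 m).
It also fails if it takes over 40 s, if anything falls off the work surface, if the arm or the gripper's body presses on something with over 40 N, if the wrist force passes 120 N, or if a joint passes its speed limit or range.

ROBOT

A 6-joint arm with a two-finger parallel gripper is mounted at the origin on a cart in front of the work surface, level with it; the furniture and walls round the work are solid. World frame = base frame: x ahead of the robot, y to its left, z up, the work surface at z = 0. Lengths are in mm, angles in rad, forces in N, time in s.
With the tool pointing down it reaches from about 400 to 925 mm from the base axis. Payload 12.5 kg.
Tool frame: the origin (TCP) lies at the very end of the fingers, on their centre line; the grasp point (between the pads) lies 19 mm behind it; z points along the fingers, y is the line along which they close (so a half turn about z gives the same grasp; the last joint's range is limited). The gripper opens to 95 mm and grips with 3 to 60 N. Pads are 20 mm wide; open, the fingers measure 119 mm over their backs; the gripper's body (75 mm by 180 mm) begins 59 mm behind the grasp point.
Start: joints at [-1.303, 0.491, 1.559, -0, 1.092, -0.106], TCP at [228.246, -581.851, 214.661] pointing down, gripper open.
Joint ranges: [-3.1, 3.1], [-0.84, 2.19], [0.05, 2.79], [-1.13, 4.28], [0.06, 2.93], [-2.69, 2.69]. Speed limits (rad/s): [2.22, 2.22, 2.79, 3.14, 3.14, 3.14].

INTERFACE

Orientations are given as [roll, pitch, yaw] about the fixed x, y, z axes, in that order (R = Rz(yaw) Ry(pitch) Rx(roll)).
In Python, from cell import env gives the robot as it stands.
- The arm moves only by the shell command python3 steer.py 'ROWS'. ROWS is a JSON object with one list for each field, all of the same length, 1 to 5, a row being the entries at one place: sx, sy, sz (the shift in units of 100 mm), rz (a turn about the tool's z in units of 0.05 rad), jaw (the opening from 0.0 (shut) to 1.0 (fully open)); each row is the pose to reach, as a shift and turn from the pose commanded when the command began, along the tool's axes at that moment; what a row does not reach only later rows make up. A row lasts 1/12 s, in which the tool goes at most 41.7 mm and 0.125 rad, less where a joint would pass 70% of its speed; a pose out of reach is approached as far as the arm can. The fingers move at their own pace and stop on an object; the grip force is fixed at half the most. Time passes only in rows, so rows that do not move let the fingers close. It prints the time, the measured TCP pose, the force, the opening and the grip force at its end. Input that does not fit is refused with a message, and nothing moves.
- env.state(): the state, without advancing time (a new reading comes with each control period).
- env.read_camera(name): name is "side" or "top" or "wrist"; returns (picture, depth): 384x512x3 uint8, red, green, blue; 384x512 float32, mm along the optical axis (not along the pixel's ray), 0 where there is no reading.
- env.camera_info(name): a dict with "vertical_fov" (degrees; the focal length in pixels is half the picture's height over the tangent of half this angle, whatever the lens; pixels are square), "cx", "cy" (the principal point, pixels), "origin" and "attitude" of the camera in the world. Camera axes: x right, y down, z forward; pixel columns grow to the right and rows downward; lengths in mm; the calibration is good to about 2 mm. A picture is of the moment at which its call begins: read the wrist's pose just before it. camera_info takes no time and is no camera call; for the wrist camera it gives the pose at the moment of the call.
- env.job_done(): hands the job in; it is judged then, once.
The state is a dict: "t": time; "joints": joint angles; "qvel": joint speeds; "tau": joint torques, N m; "eef_pos": TCP position; "tcp_rot": TCP orientation; "ft_force": force on the tool from outside, world axes, zero at the start; "moment": the same for the moment, N m; "opening": opening from 0.0 (shut) to 1.0 (fully open); "grip_force": force on a finger pad.
Only numpy, scipy, OpenCV 4.12 (cv2) and the standard library are available. Lean on these libraries where they do the work, as an engineer would, in place of code of your own. Each camera call takes 0.05 s, during which the arm holds its last target. There are 200 camera calls.

## Working session

There is one attempt and no reset: what is moved stays moved. The work goes in short steps, Python scripts to look and compute and a shell command to move; the robot and the scene stay as the last step left them, time stands still between calls to the robot, and variables do not carry over. Pictures are saved under pics/ and viewed, at most 10 in all, crops included, and the job is handed in when it is done.

```bash
ls; mkdir -p pics; python3 - <<'E'
from cell import env
import cv2
s=env.state();print(s)
for n in("top","side"):
    i=env.camera_info(n);print(n,i)
    p,d=env.read_camera(n);cv2.imwrite(f"pics/{n}0.png",p[:,:,::-1])
    import numpy as np;np.savez(f"{n}0.npz",p=p,d=d)
E
```

```text
cell.py
pics
steer.py
{'t': 0.0, 'joints': array([-1.30260496e+00,  4.91566182e-01,  1.55946817e+00, -3.75607596e-06,
        1.09172401e+00, -1.05651359e-01]), 'qvel': array([ 0.0001477 ,  0.00029156,  0.00010417, -0.0014342 , -0.00061133,
       -0.0007109 ]), 'tau': array([-2.44051280e-04, -6.12645292e+01, -2.58180857e+01,  6.92697521e-02,
        4.82410484e-02, -1.24966509e-04]), 'eef_pos': array([ 228.16833154, -581.58361257,  214.05119638]), 'tcp_rot': array([-3.14043309e+00, -1.19617508e-04,  3.73844390e-01]), 'ft_force': array([-0.12834009,  0.34439322,  0.44407846]), 'moment': array([-0.00431929, -0.07522141, -0.00899361]), 'grip_force': 0.0, 'opening': 0.9982186799481264}
top {'vertical_fov': 53.277945645298075, 'cx': 254.75199697492147, 'cy': 190.3357733449093, 'origin': array([ 468.13258992,   25.39798178, 1049.17502509]), 'attitude': array([-3.10659276, -0.01458774, -1.56416903])}
side {'vertical_fov': 44.21073241203779, 'cx': 247.9104405847987, 'cy': 193.19686946716308, 'origin': array([ 59.19139662, 917.65069373, 930.57372764]), 'attitude': array([-2.28292918,  0.00331831, -2.68731248])}
```

View pics/top0.png

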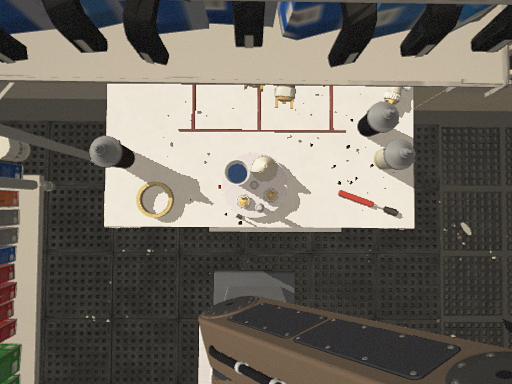

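View pics/side0.png

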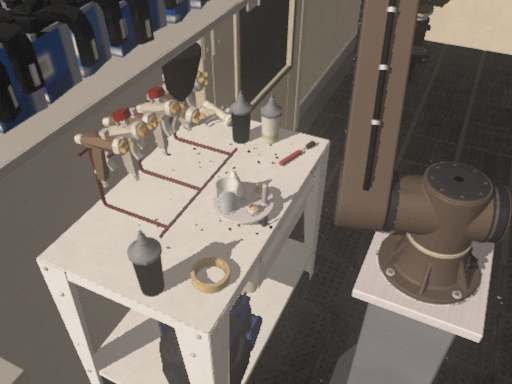

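The top view shows the cup (236,172), strainer (263,165), air caps (243,201) and (271,195), and the post near (259,207), all on the disc at about (254,185). The tape, brush and gun cups stand clear of it. I'll zoom in for precision.

```bash
cat > h.py <<'E'
import numpy as np, cv2
from scipy.spatial.transform import Rotation as R
def cam(i):
    f=192/np.tan(np.radians(i["vertical_fov"])/2)
    return f,R.from_euler("xyz",i["attitude"]).as_matrix(),np.array(i["origin"])
def onz(i,u,v,z):
    f,A,o=cam(i); r=A@np.array([(u-i["cx"])/f,(v-i["cy"])/f,1]); return o+r*(z-o[2])/r[2]
def pix(i,P):
    f,A,o=cam(i); c=A.T@(np.array(P)-o); return i["cx"]+f*c[0]/c[2], i["cy"]+f*c[1]/c[2]
def cloud(i,d):
    f,A,o=cam(i); v,u=np.mgrid[:384,:512]
    c=np.stack([(u-i["cx"])/f*d,(v-i["cy"])/f*d,d],-1); return c@A.T+o
E
python3 - <<'E'
from cell import env
from h import *
i=env.camera_info("top");z=np.load("top0.npz");p=z["p"];P=cloud(i,z["d"])
c=p[140:240,200:310,::-1]
c=cv2.resize(c,None,fx=6,fy=6,interpolation=cv2.INTER_CUBIC)[:600,:660]
cv2.imwrite("pics/topc.png",c)
sub=P[140:240,200:310]
H=sub[...,2]
print("bench z",np.median(H[(H>-15)&(H<15)]))
m=(H>20)&(H<36);print("disc",m.sum(),sub[m].mean(0))
m8=((H>15)).astype(np.uint8)
n,l,s,ce=cv2.connectedComponentsWithStats(m8);print(s,ce)
print(cam(i)[0])
for u,v in((236,172),(263,165),(243,201),(271,195),(259,207),(254,185)):print(u,v,P[v,u],onz(i,u,v,28))
E
```

```text
bench z -2.0926388002562817
disc 2146 [507.24156994   9.66549495  26.75879135]
[[   0    0  110  100 7572]
 [   8    8    1    1    1]
 [  21   13   66   65 3394]
 [  82   13    1    1    1]
 [  78   15    1    1    1]
 [ 103   15    1    1    1]
 [  90   34    1    2    2]
 [ 108   36    1    1    1]
 [  98   49    1    1    1]
 [  15   71    1    1    1]
 [  75   72    1    1    1]
 [   7   75    1    1    1]
 [  14   74    1    1    1]
 [  81   75    1    1    1]
 [  36   76    5    4   11]
 [  85   79    1    1    1]
 [  14   80    1    1    1]
 [   9   83    1    1    1]
 [ 107   82    1    1    1]
 [  15   85    1    1    1]
 [  66   87    1    1    1]
 [  79   86    1    1    1]
 [  28   91    1    1    1]
 [  74   93    1    1    1]
 [  26   96    1    1    1]] [[ 55.09706815  51.61251981]
 [  8.           8.        ]
 [ 53.19269299  44.60960519]
 [ 82.          13.        ]
 [ 78.          15.        ]
 [103.          15.        ]
 [ 90.          34.5       ]
 [108.          36.        ]
 [ 98.          49.        ]
 [ 15.          71.        ]
 [ 75.          72.        ]
 
[... 264 characters left out ...]
6.          87.        ]
 [ 79.          86.        ]
 [ 28.          91.        ]
 [ 74.          93.        ]
 [ 26.          96.        ]]
382.76461797572097
236 172 [549.64949399  59.90418186  64.3860036 ] [552.66138212  61.1791176   28.        ]
263 165 [564.51226789  -8.27441515 101.68799737] [572.00791189 -10.89318609  28.        ]
243 201 [475.19581814  41.60119258  45.43355396] [475.31849631  41.88261918  28.        ]
271 195 [491.61006231 -32.17865917  37.7901247 ] [491.83732236 -32.73599644  28.        ]
259 207 [460.21559864   0.97006039 100.03457811] [459.61474223  -0.88388548  28.        ]
254 185 [517.89258825  12.92697729  35.00123686] [518.2361009   12.84088509  28.        ]
```

View pics/topc.png

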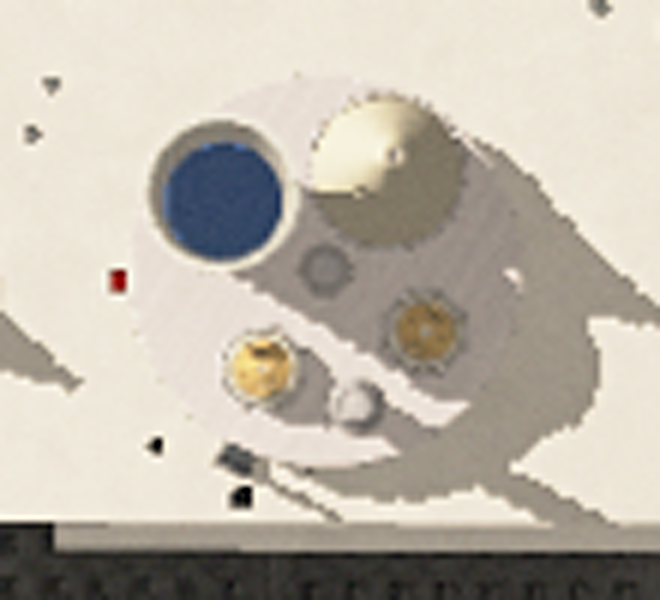

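```bash
python3 - <<'E'
from cell import env
from h import *
i=env.camera_info("top");z=np.load("top0.npz");p=z["p"];P=cloud(i,z["d"])
H=P[...,2]
q=lambda x,y,zz:onz(i,(x+.5)/6-.5+200,(y+.5)/6-.5+140,zz)
hub=q(325,270,35);post=q(357,404,100);cup=q(222,192,114);a=q(261,369,53);b=q(425,331,53);ptr=q(239,459,36)
v,u=np.mgrid[:384,:512]
win=(u>200)&(u<310)&(v>140)&(v<225)
def hm(lo,hi,zz,near,r):
    m=win&(H>lo)&(H<hi)&(np.hypot(P[...,0]-near[0],P[...,1]-near[1])<r)
    return m.sum(),P[m].mean(0)
print("post depth",hm(88,106,100,post,15));print("ptr depth",hm(12,50,36,ptr,20))
print("caps",hm(44,60,53,a,20),hm(44,60,53,b,20))
m=(win&(H>20)).astype(np.uint8);n,l,s,ce=cv2.connectedComponentsWithStats(m)
k=1+np.argmax(s[1:,4]);ct=max(cv2.findContours((l==k).astype(np.uint8),0,1)[0],key=len)[:,0]
low=[onz(i,x,y,28) for x,y in ct if H[y,x]<34]
L=np.array(low);A=np.c_[L[:,:2],np.ones(len(L))]
for _ in range(4):
    w=np.linalg.lstsq(A,(L[:,:2]**2).sum(1),rcond=None)[0];c=w[:2]/2;r=np.sqrt(w[2]+c@c)
    e=np.hypot(*(L[:,:2]-c).T)-r;k=abs(e)<max(1.5,1.5*e.std());L=L[k];A=A[k]
print("circle",c,r,len(L))
print("hub",hub,"post",post,"cup",cup,"a",a,"b",b,"ptr",ptr)
for c0 in(c,hub[:2]):
  for nme,x,off in(("cup",cup,0),("post",post,135),("a",a,90),("b",b,180),("ptr",ptr,0)):
    d=x[:2]-c0;print(nme,np.hypot(*d).round(1),((np.degrees(np.arctan2(d[1],d[0]))-off)%360).round(1))
E
```

```text
post depth (np.int64(32), array([ 4.58954996e+02, -3.68775615e-01,  9.66849153e+01]))
ptr depth (np.int64(75), array([443.60496936,  47.83310067,  26.89920403]))
caps (np.int64(31), array([475.27408963,  41.1539686 ,  46.97338576])) (np.int64(22), array([492.6978796 , -29.25843648,  47.15827177]))
circle [518.88946464  14.10601257] 86.18935771148873 161
hub [518.99430771  13.59760673  35.        ] post [460.42298011   0.76388819 100.        ] cup [546.57591302  56.74749421 114.        ] a [474.92738905  41.26073121  53.        ] b [491.89776095 -29.78881112  53.        ] ptr [435.37705529  50.90740256  36.        ]
cup 50.8 57.0
post 60.0 57.9
a 51.7 58.3
b 51.5 58.4
ptr 91.3 156.2
cup 51.2 57.4
post 60.0 57.4
a 52.0 57.9
b 51.2 58.0
ptr 91.6 156.0
```

```bash
cat >> h.py <<'E'
def delta(s,target,yaw=None):
    "shift in the tool axes, and turn about tool z, to a world target"
    A=R.from_euler("xyz",s["tcp_rot"]).as_matrix()
    t=0 if yaw is None else -((yaw-s["tcp_rot"][2]+np.pi)%(2*np.pi)-np.pi)
    return (A.T@(np.array(target)-s["eef_pos"])).round(1),round(t,3)
E
python3 - <<'E'
from cell import env
from h import *
s=env.state();i=env.camera_info("wrist")
print(delta(s,[459,-0.5,170],.227), R.from_euler("xyz",s["tcp_rot"]).as_matrix().T@(i["origin"]-s["eef_pos"]),i)
E
```

```text
(array([ 427.1, -456.7,   44.6]), np.float64(0.147)) [  66.0464577    -0.32546336 -168.66698274] {'vertical_fov': 65.47570953444628, 'cx': 255.4629096864582, 'cy': 186.2194767758387, 'origin': array([ 289.59973616, -557.36227349,  382.82997077]), 'attitude': array([ 2.90037583e+00,  1.22375228e-03, -1.19594082e+00])}
```
Move: rows up to 5 with total: 427,-457,45, turn .147. Length 627. Per row 41.7 max → 5 rows 208 mm per command. Commands: 3 of them + final. Each command relative to then-commanded pose and axes rotates. Do turn at last. First command: rows at 28.5,-30.5,0 increments (41.7). Use 28,-30 =41.0.

The rows are not in the units I measure in: shifts go in units of 100 mm and turns go in units of 0.05 rad. I convert before sending: -30 mm is -0.3, 28 mm is 0.28.

```bash
python3 steer.py '{"sx":[0.28,0.56,0.84,1.12,1.4],"sy":[-0.3,-0.6,-0.9,-1.2,-1.5],"sz":[0,0,0,0,0],"rz":[0,0,0,0,0],"jaw":[1,1,1,1,1]}'; python3 steer.py '{"sx":[0.28,0.56,0.84,1.12,1.4],"sy":[-0.3,-0.6,-0.9,-1.2,-1.5],"sz":[0,0,0,0,0],"rz":[0,0,0,0,0],"jaw":[1,1,1,1,0.7]}'
python3 -c "
from cell import env
from h import *
print(delta(env.state(),[459,-0.5,170],.227))"
```

```text
t: 0.52
eef_pos: [303.9, -389.1, 214.4]
tcp_rot: [-3.141, 0.0, 0.373]
ft_force: [1.7, 0.2, -0.3]
opening: 1.0
grip_force: 0.0
t: 0.93
eef_pos: [379.5, -198.4, 214.6]
tcp_rot: [3.142, 0.0, 0.373]
ft_force: [0.9, -0.6, 0.2]
opening: 0.965
grip_force: 0.0
(array([ 146.2, -155.3,   44.6]), np.float64(0.146))
```

In the tool's units: -30 mm is -0.3, 30 mm is 0.3, 0.146 rad is 2.92.

```bash
python3 steer.py '{"sx":[0.29,0.58,0.88,1.17,1.46],"sy":[-0.3,-0.6,-0.92,-1.24,-1.55],"sz":[0.05,0.1,0.2,0.3,0.4],"rz":[0,1,2,2.92,2.92],"jaw":[0.6,0.6,0.6,0.6,0.6]}'
python3 steer.py '{"sx":[0,0],"sy":[0,0],"sz":[0,0],"rz":[0,0],"jaw":[0.6,0.6]}'
python3 - <<'E'
from cell import env
from h import *
s=env.state();i=env.camera_info("wrist");p,d=env.read_camera("wrist")
np.savez("w1.npz",p=p,d=d);cv2.imwrite("pics/w1.png",p[:,:,::-1])
print(delta(s,[459,-0.5,61],.227))
for P in([459,-.5,100],[519,14,28],[430,53,38]):print(pix(i,P))
E
```

```text
t: 1.35
eef_pos: [455.8, -8.4, 176.3]
tcp_rot: [3.141, -0.0, 0.225]
ft_force: [0.9, -0.5, 0.3]
opening: 0.642
grip_force: 0.0
t: 1.52
eef_pos: [455.6, -8.7, 175.9]
tcp_rot: [-3.141, 0.001, 0.232]
ft_force: [0.5, -0.3, -0.3]
opening: 0.608
grip_force: 0.0
(array([  5.4,  -7.1, 114.9]), np.float64(0.005))
(np.float64(247.29127279390897), np.float64(186.74882653075696))
(np.float64(248.56882796738233), np.float64(111.5549769937259))
(np.float64(193.4668895176296), np.float64(187.08473178842073))
```

View pics/w1.png

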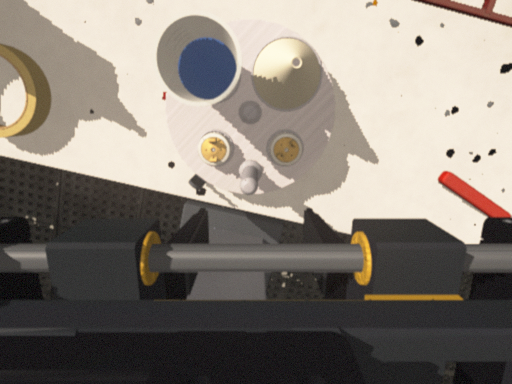

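The wrist view shows the post top at about (249,184), the hub at (250,112), the pointer tab at about (199,185), and the cup at (205,62). I'll enlarge it around the pointer.

```bash
python3 - <<'E'
from cell import env
from h import *
i=env.camera_info("wrist");z=np.load("w1.npz");p,d=z["p"],z["d"];P=cloud(i,d)
cv2.imwrite("pics/w1c.png",cv2.resize(p[90:215,160:290,::-1],None,fx=4.8,fy=4.8,interpolation=cv2.INTER_CUBIC))
g=p.max(2);m=((g<110)).astype(np.uint8);m[:, :185]=0;m[:,225:]=0;m[:168]=0;m[203:]=0
n,l,s,c=cv2.connectedComponentsWithStats(m)
for k in range(1,n):
    if s[k,4]>8: print(s[k],c[k],P[l==k].mean(0),P[l==k][:,2].max(),onz(i,*c[k],34))
v,u=np.mgrid[:384,:512]
q=(P[...,2]>90)&(P[...,2]<106)&(abs(u-250)<20)&(abs(v-180)<25);print("post",q.sum(),P[q].mean(0),u[q].mean(),v[q].mean())
q=(P[...,2]>24)&(P[...,2]<50)&(abs(u-199)<16)&(abs(v-185)<14);print("ptr",q.sum(),P[q].mean(0),u[q].mean(),v[q].mean())
h=onz(i,250,112,35);print("hub",h)
E
```

```text
[191 175  14  20 169] [198.10059172 184.42011834] [428.11645794  50.26024195  17.3672836 ] 38.0648805051415 [432.83223724  48.08129304  34.        ]
[185 198  20   5  56] [191.91071429 200.80357143] [ 170.00786981  156.13992975 -676.39803607] 344.92739695614443 [413.29086218  51.25091654  34.        ]
post 267 [459.69779619  -2.58998311  97.31731254] 248.46441947565543 185.22846441947564
ptr 262 [438.09055198  45.03362866  29.12383379] 202.56106870229007 179.41603053435114
hub [518.91317544  10.88831906  35.        ]
```

View pics/w1c.png

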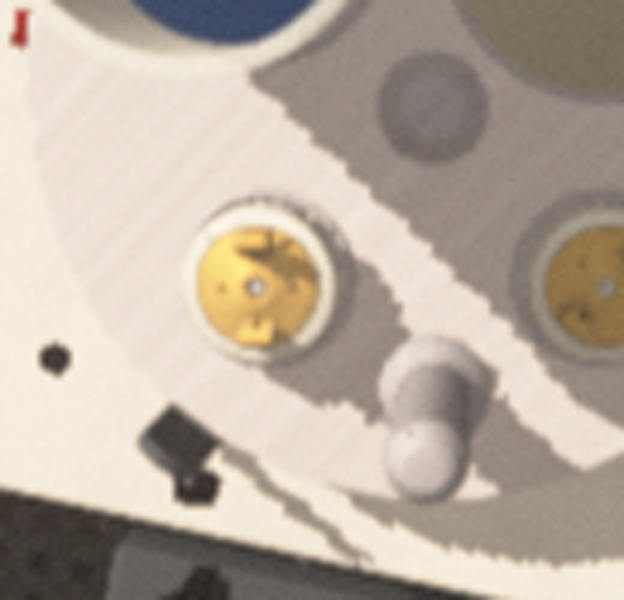

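```bash
python3 - <<'E'
from cell import env
from h import *
i=env.camera_info("wrist")
q=lambda x,y,z:onz(i,(x+.5)/4.8-.5+160,(y+.5)/4.8-.5+90,z)
hub=q(433,107,35)
for n,x,y,z,o in(("tab in",194,422,38,0),("tab mid",179,438,36,0),("tab out",164,455,30,0),("tab mid28",179,438,28,0),("post top",423,460,100,135),("cap a",257,286,53,90),("cap b",603,286,53,180),("post foot",437,392,36,135)):
    P=q(x,y,z);d=(P-hub)[:2];print(n,P.round(1),np.hypot(*d).round(1),((np.degrees(np.arctan2(d[1],d[0]))-o)%360).round(1))
print(hub)
E
```

```text
tab in [441.8  46.9  38. ] 85.1 155.1
tab mid [436.9  49.8  36. ] 90.7 154.8
tab out [430.7  53.2  30. ] 97.8 154.5
tab mid28 [434.8  50.9  28. ] 93.1 154.7
post top [460.   -1.9 100. ] 60.4 57.5
cap a [476.4  37.7  53. ] 50.2 58.0
cap b [492.5 -30.9  53. ] 49.6 57.8
post foot [460.1  -3.4  36. ] 60.7 58.8
[518.96910375  11.09502096  35.        ]
```

```bash
python3 - <<'E'
from cell import env
from h import *
print(delta(env.state(),[459.2,-1.2,63],.227))
E
```

```text
(array([  5.8,  -7.7, 113.3]), np.float64(0.003))
```

In the tool's units: 112 mm is 1.12, 105 mm is 1.05.

```bash
python3 steer.py '{"sx":[0.06,0.06,0.06,0.06,0.06],"sy":[-0.08,-0.08,-0.08,-0.08,-0.08],"sz":[0.25,0.55,0.85,1.05,1.12],"rz":[0,0,0,0,0],"jaw":[0.5,0.5,0.5,0.5,0.5]}'
python3 steer.py '{"sx":[0,0,0,0,0],"sy":[0,0,0,0,0],"sz":[0,0,0,0,0],"rz":[0,0,0,0,0],"jaw":[0.5,0.4,0.3,0.25,0.22]}'
```

```text
t: 1.98
eef_pos: [458.4, -2.8, 62.6]
tcp_rot: [-3.141, 0.003, 0.226]
ft_force: [-0.6, 0.1, -0.7]
opening: 0.497
grip_force: 0.0
t: 2.4
eef_pos: [460.1, -1.6, 65.6]
tcp_rot: [3.141, -0.002, 0.228]
ft_force: [-0.6, -0.6, -0.4]
opening: 0.275
grip_force: 0.0
```

```bash
python3 steer.py '{"sx":[0,0,0,0,0],"sy":[0,0,0,0,0],"sz":[0,0,0,0,0],"rz":[0,0,0,0,0],"jaw":[0.18,0.15,0.1,0.05,0.0]}'; python3 steer.py '{"sx":[0,0,0],"sy":[0,0,0],"sz":[0,0,0],"rz":[0,0,0],"jaw":[0,0,0]}'
python3 - <<'E'
from cell import env
from h import *
s=env.state()
p,d=env.read_camera("wrist");cv2.imwrite("pics/w2.png",p[:,:,::-1])
p,d=env.read_camera("top");np.savez("top1.npz",p=p,d=d)
# arc from the present place, tool-frame shifts; centre assumed
c=np.array([519,12.5]);r=s["eef_pos"][:2]-c
print(s["eef_pos"],np.hypot(*r),np.degrees(np.arctan2(r[1],r[0]))%360,s["grip_force"],s["opening"],s["ft_force"])
E
```

```text
t: 2.82
eef_pos: [459.8, -1.4, 65.0]
tcp_rot: [3.141, -0.001, 0.228]
ft_force: [-0.7, -0.6, 5.8]
opening: 0.161
grip_force: 30.0
t: 3.07
eef_pos: [459.8, -1.3, 65.0]
tcp_rot: [3.141, -0.001, 0.228]
ft_force: [-1.6, 0.1, 6.0]
opening: 0.161
grip_force: 30.0
[459.7939291   -1.34009989  64.97277708] 60.802197297232155 193.1572855233008 30.000934320269153 0.16094642729657196 [-1.63556794  0.14716825  6.00852954]
```

View pics/w2.png

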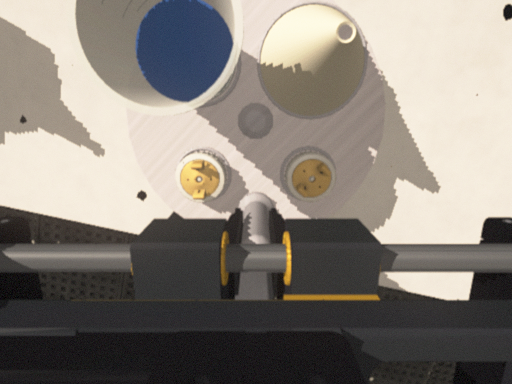

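The pads hold the post at 30 N. I'll turn along the arc, counter-clockwise by about 1.70 rad.

In the tool's units: 26.4 mm is 0.264, 20.7 mm is 0.207, -0.44 rad is -8.8.

```bash
python3 steer.py '{"sx":[0.001,0.006,0.018,0.035,0.059],"sy":[0.031,0.087,0.147,0.207,0.264],"sz":[0,0,0,0,0],"rz":[-1,-2.8,-4.8,-6.8,-8.8],"jaw":[0,0,0,0,0]}'; python3 -c "
import numpy as np
for t in np.arange(.1,.6,.1):print(t,62*(1-np.cos(t)),62*np.sin(t))"
```

```text
t: 3.58
eef_pos: [471.8, -26.0, 65.0]
tcp_rot: [3.141, -0.001, 0.673]
ft_force: [2.3, 3.9, 4.1]
opening: 0.163
grip_force: 30.0
0.1 0.3097417527623991 6.189671832103346
0.2 1.2358721738430192 12.317498509293795
0.30000000000000004 2.769137674212429 18.322252813003054
0.4 4.894218371821124 24.143937223136334
0.5 7.589881162796889 29.724383393460585
```

```bash
for k in 1 2; do python3 steer.py '{"sx":[0.003,0.012,0.028,0.049,0.076],"sy":[0.062,0.123,0.183,0.241,0.297],"sz":[0,0,0,0,0],"rz":[-2,-4,-6,-8,-10],"jaw":[0,0,0,0,0]}'; done
```

```text
t: 4.0
eef_pos: [496.3, -44.2, 65.0]
tcp_rot: [3.141, -0.001, 1.173]
ft_force: [1.5, 6.5, 5.4]
opening: 0.159
grip_force: 30.0
t: 4.42
eef_pos: [526.3, -48.5, 65.0]
tcp_rot: [3.141, -0.001, 1.673]
ft_force: [-1.9, 7.5, 7.5]
opening: 0.158
grip_force: 30.0
```

```bash
python3 steer.py '{"sx":[0.002,0.008,0.015,0.021,0.021],"sy":[0.05,0.099,0.135,0.159,0.159],"sz":[0,0,0,0,0],"rz":[-1.6,-3.2,-4.4,-5.2,-5.2],"jaw":[0,0,0,0,0]}'; python3 steer.py '{"sx":[0,0,0],"sy":[0,0,0],"sz":[0,0,0],"rz":[0,0,0],"jaw":[0,0,0]}'
python3 - <<'E'
from cell import env
from h import *
s=env.state();print(s["eef_pos"])
for n in("top","side"):
    p,d=env.read_camera(n);np.savez(n+"2.npz",p=p,d=d)
    i=env.camera_info(n);u,v=map(int,pix(i,[500,15,40]));a,b=max(v-50,0),max(u-60,0)
    print(n,a,b);cv2.imwrite(f"pics/{n}2.png",cv2.resize(p[a:a+100,b:b+120,::-1],None,fx=6,fy=6,interpolation=cv2.INTER_CUBIC))
E
```

```text
t: 4.83
eef_pos: [541.9, -44.7, 65.0]
tcp_rot: [3.141, -0.0, 1.931]
ft_force: [-2.4, 4.2, 7.9]
opening: 0.159
grip_force: 30.0
t: 5.08
eef_pos: [541.6, -44.8, 65.0]
tcp_rot: [3.141, -0.0, 1.928]
ft_force: [-0.9, 3.8, 6.8]
opening: 0.163
grip_force: 30.0
[541.55786537 -44.83242208  64.99253545]
top 141 193
side 149 188
```

View pics/top2.png

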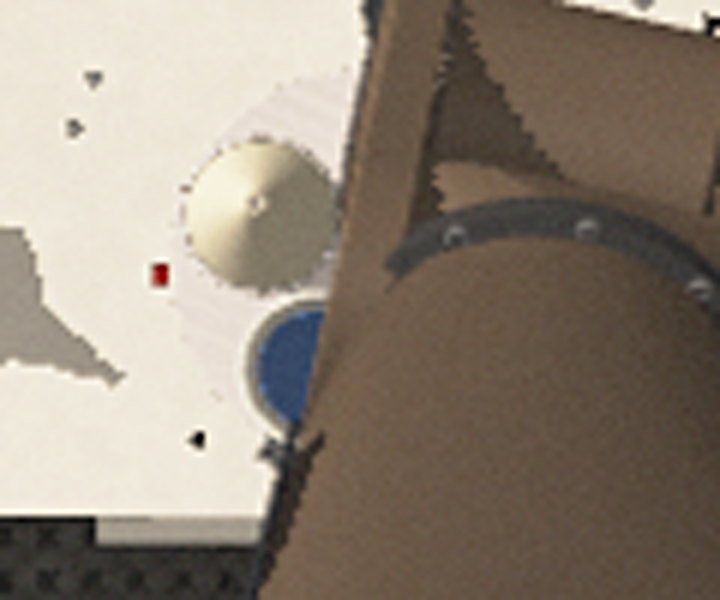

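View pics/side2.png

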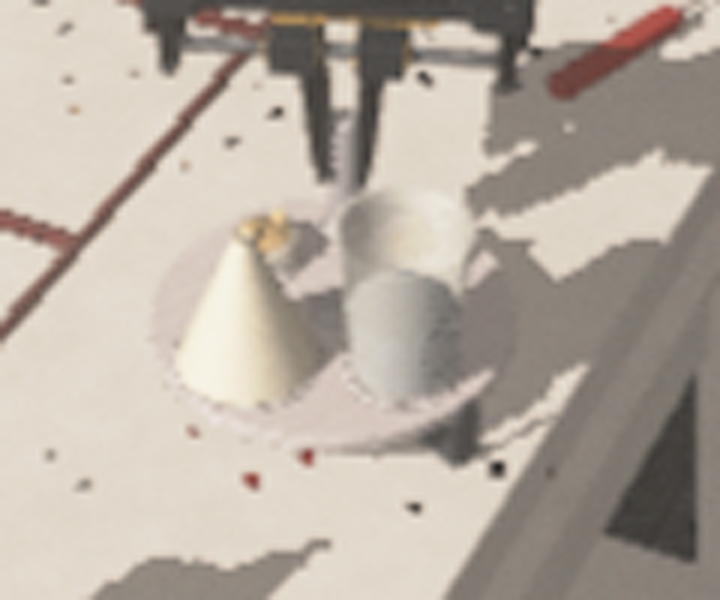

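```bash
python3 - <<'E'
from cell import env
from h import *
t=env.camera_info("top");w=env.camera_info("side")
qt=lambda x,y,z:onz(t,(x+.5)/6-.5+193,(y+.5)/6-.5+141,z)[:2]
qs=lambda x,y,z:onz(w,(x+.5)/6-.5+188,(y+.5)/6-.5+149,z)[:2]
# strainer base/rim circle & apex in top
for c in([519,12.5],[519,13.8]):
  for n,P,o in(("apex103",qt(257,203,103),270),("base28",qt(262,215,30),270),("ptr side tip",qs(463,403,38),0),("cup side rim",qs(407,237,114),0),("post",np.array([541.6,-44.8]),135)):
    d=P-c;print(n,P.round(1),np.hypot(*d).round(1),((np.degrees(np.arctan2(d[1],d[0]))-o)%360).round(1))
p=np.load("side2.npz")["p"]
cv2.imwrite("pics/side2c.png",cv2.resize(p[205:235,245:285,::-1],None,fx=16,fy=16,interpolation=cv2.INTER_CUBIC))
E
```

```text
apex103 [540.4  59.9] 52.1 155.7
base28 [540.7  60.3] 52.5 155.6
ptr side tip [432.6  54.7] 96.1 154.0
cup side rim [467.8  41.3] 58.7 150.7
post [541.6 -44.8] 61.6 156.5
apex103 [540.4  59.9] 50.9 155.1
base28 [540.7  60.3] 51.4 155.0
ptr side tip [432.6  54.7] 95.6 154.7
cup side rim [467.8  41.3] 58.1 151.8
post [541.6 -44.8] 62.8 156.1
```

View pics/side2c.png

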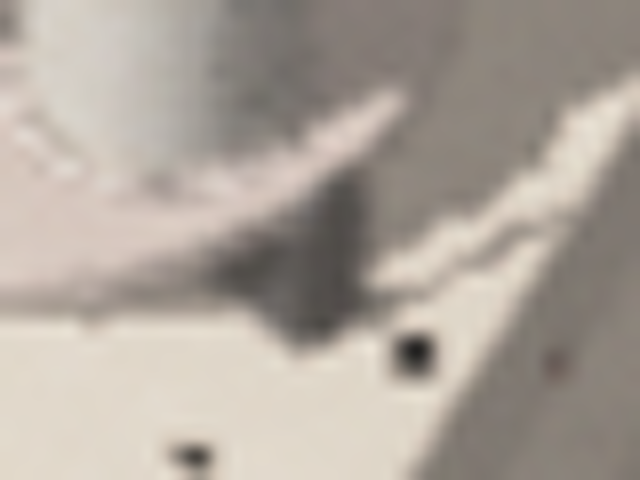

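The side close-up shows the pointer tab at crop (340,190)–(310,345), just outside the disc edge and in front of the cup. The cup measures about 155.5° (from the strainer and the post) and the pointer about 154–156°. That is within about 2°, against a limit of 8°, and the grip is 30 N.

```bash
python3 -c "
from cell import env
print(env.state()['grip_force'],abs(env.state()['qvel']).max());print(env.job_done())"
```

```text
30.00115318922326 0.0022077174340151473
the job is handed in; nothing more can be done
None
```

I turned the carousel about 97° counter-clockwise by its post and handed the job in; no verdict came back. By the camera images the mixing cup is within about 2° of the pointer (limit about 8°), apart from one rough side-view reading that put it nearer 4°. The arm was still with the post held at 30 N, and I saw no contact with the cup or bystanders.

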